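Press the brass stamp block in the toggle-clamp jig

TASK

Take the brass-faced stamp block out of the rack and lay it flat in the nest of the press jig with its brass face up. Then swing the red clamp handle all the way over centre so the pad presses on the block, keep it clamped for at least two seconds, and swing the handle fully back open. Leave the block seated in the nest and leave the other blocks, the spools, the jar and the tape where they are.

Things in the scene. Friction and masses are not known exactly. Their poses are not given: they have to be found in the camera images.
- brass_block_center (a point): centre of the brass-faced stamp block: dark walnut, 24 thick x 70 long x 46 mm wide, 120 g, standing on a long edge in a rack slot (centre 31 mm over the bench). x = through the thickness, out of the brass face; y = along the length; z = along the width, up in the rack. While it stands it can be toppled by pushing its face near the top: the pushed face ends up on top.
- red_block_center (a point): centre of the red-faced stamp block: dark walnut, 24 thick x 70 long x 46 mm wide, 120 g, standing on a long edge in a rack slot (centre 31 mm over the bench). x = through the thickness, out of the red face; y = along the length; z = along the width, up in the rack. Not to be used.
- blue_block_center (a point): centre of the blue-faced stamp block: dark walnut, 24 thick x 70 long x 46 mm wide, 120 g, standing on a long edge in a rack slot (centre 31 mm over the bench). x = through the thickness, out of the blue face; y = along the length; z = along the width, up in the rack. Not to be used.
- rack: fixed low white rack, 205 (x) x 100 (y) mm, origin under its centre, floor 8 mm high; slots along its y at x = -60, 0, +60 mm, 27 mm wide between strips whose tops are 17 mm over the bench; which block is in which slot varies; all coloured faces look to its +x. Bare bench between rack and jig
- nest (a point): centre of the nest floor, 12 mm over the bench, on the fixed jig plate (60 mm to +-x, 45 to +y, 195 to -y of here). A block lies in it with length along y, width along x, 3 mm free all round, between walls 8 mm high (ends; corners of the long sides, whose middle 40 mm is open for fingers). Clamp on the -y side; its open arm stands upright at y = -88 mm, to 160 mm over the bench
- clamp_handle_hinge (a point): axis of the clamp handle: hinge along this frame's x, 66 mm over the bench, 138 mm to -y of the nest (same axes as the nest)
- handle_knob (a point): centre of the red barrel knob (cylinder 32 mm across, 32 mm long, along x, flat ends) at the end of the clamp handle, 120 mm from the hinge axis. Open: handle points to the nest's -y, 0.15 rad above level, knob 84 mm over the bench; closing swings it up and over towards +y. It can be pinched from above by its flat ends and led round its arc, turning between the fingers
- clamp_handle (a joint): handle angle, rad: 0 = fully open (start), 1.42 = upright, dead centre (arm down, pad hardest on the block), 1.52 = closed, over centre, at its stop, 6 degrees past upright towards the nest, where it stays. Stiff  about 2 to 6 N at the knob, it stays where it is left; both stops are hard
- clamp_pad (a joint): how far the arm's sprung rubber pad (20 mm across, 1.5 N/mm) is pushed in, m: 0 = not touching, about 0.003 when closed on a block, 0 over an empty nest
- orange_spool_center (a point): centre of an orange thread spool, 52 mm across, 97 mm high, standing; leave alone
- yellow_spool_center (a point): centre of a yellow thread spool, 52 mm across, 97 mm high, standing; leave alone
- glue_jar_center (a point): centre of a red glue jar with blue lid, 56 mm across, 60 mm high; leave alone
- tape_roll_center (a point): centre of a roll of tape lying flat, 90 mm across, 22 mm high; leave alone
Things that resemble listed ones, but are neither listed nor needed, are in the scene too. Leave any white look-alike of the part that bears red_block_center alone. What is shaped like the part that bears brass_block_center but green is not meant.

How it is judged (in metres and radians):
On the way, in this order (a step that is already met when the one before it is completed fails the run):
1. the brass block lies seated in the nest, brass face up, with the clamp still open (horizontal distance between brass_block_center and nest below 0.008 m and z of brass_block_center in the frame of nest between 0.009 and 0.0145 m and angle between brass_block_center's own x axis and vertical below 0.08 rad and angle between the y axis of brass_block_center and the y axis of nest, either way round below 0.12 rad and value of joint clamp_handle below 0.4 rad), for 0.3 s.
2. the clamp is over centre, pad pressing on the seated block, for two seconds (horizontal distance between brass_block_center and nest below 0.008 m and z of brass_block_center in the frame of nest between 0.009 and 0.0145 m and angle between brass_block_center's own x axis and vertical below 0.08 rad and angle between the y axis of brass_block_center and the y axis of nest, either way round below 0.12 rad and value of joint clamp_handle above 1.45 rad and value of joint clamp_pad above 0.001 m), for 1.9 s.
3. the clamp handle is swung fully back open (value of joint clamp_handle below 0.2 rad), for 0.2 s.
At the end, for the whole second after the job is handed in: Block flat in the nest, brass up (0.08 rad), aligned (0.12 rad), centre within 8 mm of the nest centre in plan and 9 to 14.5 mm over its floor; handle at rest within 0.2 rad of fully open; other blocks, spools, jar and tape within 30 mm of their starts (horizontal distance between brass_block_center and nest below 0.008 m and z of brass_block_center in the frame of nest between 0.009 and 0.0145 m and angle between brass_block_center's own x axis and vertical below 0.08 rad and angle between the y axis of brass_block_center and the y axis of nest, either way round below 0.12 rad and value of joint clamp_handle below 0.2 rad and velocity of joint clamp_handle below 0.1 rad/s and distance of each of red_block_center, blue_block_center, orange_spool_center, yellow_spool_center, glue_jar_center, tape_roll_center from where it was at the start of the episode below 0.03 m); the robot touches nothing.
It fails at once if the red or blue block, a spool, the jar or the tape roll is moved more than 40 mm (distance of any of red_block_center, blue_block_center, orange_spool_center, yellow_spool_center, glue_jar_center, tape_roll_center from where it was at the start of the episode above 0.04 m).
It also fails if it takes over 70 s, if anything falls off the work surface, if the arm or the gripper's body presses on something with over 40 N, if the wrist force passes 120 N, or if a joint passes its speed limit or range.

ROBOT

A 6-joint arm with a two-finger parallel gripper is mounted at the origin on the work surface. World frame = base frame: x ahead of the robot, y to its left, z up, the work surface at z = 0. Lengths are in mm, angles in degrees, forces in N, time in s.
With the tool pointing down it reaches from about 350 to 850 mm from the base axis. Payload 8.1 kg.
Tool frame: the origin (TCP) lies midway between the tips of the shut fingers; the grasp point (between the pads) lies 19 mm behind it; x points along the fingers, z is the direction in which the jaws open and shut, and the axes are right-handed (so a half turn about x gives the same grasp; the last joint's range is limited). The gripper opens to 85 mm and grips with 20 to 120 N. Pads are 22 mm wide; open, the fingers measure 114 mm over their backs; the gripper's body (76 mm by 85 mm) begins 54 mm behind the grasp point. The pads swing forward as they close: fully open they stand 13 mm farther back than shut.
Start: joints at [-82.07, 7.471, 85.268, -0, 87.261, -4.893], TCP at [133.182, -585.037, 231.292] pointing down, gripper open.
Joint ranges: [-169.43, 169.43], [-51.17, 129.36], [1.28, 143.12], [-76.62, 256.62], [0, 156.53], [-152.29, 152.29]. Speed limits (degrees/s): [136.94, 136.94, 159.86, 180, 180, 180].

INTERFACE

Orientations are given as [roll, pitch, yaw] about the fixed x, y, z axes, in that order (R = Rz(yaw) Ry(pitch) Rx(roll)).
In Python, from bench import r gives the robot as it stands. The module is installed in compiled form; this text tells all that it offers.
- The arm moves only by the tool servo_tool, never from a script. Its argument "commands" is a list that holds one entry, the list of rows, each a list of 7 numbers: the closure in counts, from 0 (fully open) to 255 (shut), then the shift along the tool's x, y, z in cm, then the turn, a rotation vector about the tool's x, y, z in degrees. A call has 1 to 8 rows; each row is the pose to reach, as a shift and turn from the pose commanded when the call began, along the tool's axes at that moment; what a row does not reach only later rows make up. A row lasts 1/10 s, in which the tool goes at most 50 mm and 8.59 degrees, less where a joint would pass 70% of its speed; a pose out of reach is approached as far as the arm can. A call with a gripper value outside its range is refused whole. The fingers move at their own pace and stop on an object; "force" is the grip in N (left out, the last holds). Time passes only in rows, so rows that repeat a pose let the fingers close. It gives the time, the measured TCP pose, the force and the opening at its end, in the units of the state.
- r.sense(): the state, without advancing time (a new reading comes with each control period).
- r.snapshot(name): name is "scene" or "top" or "wrist"; returns (picture, depth): 420x560x3 uint8, red, green, blue; 420x560 float32, mm along the optical axis (not along the pixel's ray), 0 where there is no reading.
- r.calibration(name): a dict with "fx", "fy", "cx", "cy" (pixels), "pose" (4x4, takes a point from camera to world coordinates). Camera axes: x right, y down, z forward; pixel columns grow to the right and rows downward; lengths in mm; the calibration is good to about 2 mm. A picture is of the moment at which its call begins: read the wrist's pose just before it. calibration takes no time and is no camera call; for the wrist camera it gives the pose at the moment of the call.
- r.hand_in(): hands the job in, once; it reports no verdict.
The state is a dict: "time": time; "joint_pos": joint angles; "qd": joint speeds; "joint_efforts": joint torques, N m; "tool_pos": TCP position; "tcp_rot": TCP orientation; "ft_force": force on the tool from outside, world axes, zero at the start; "wrist_torque": the same for the moment, N m; "finger_gap": finger opening in mm.
Only numpy, scipy, OpenCV 4.12 (cv2) and the standard library are available. Lean on these libraries where they do the work, as an engineer would, in place of code of your own. Each camera call takes 0.05 s, during which the arm holds its last target.

## Working session

There is one attempt and no reset: what is moved stays moved. The work goes in short steps, Python scripts to look and compute and a tool call to move; the robot and the scene stay as the last step left them, time stands still between calls to the robot, and variables do not carry over. Pictures are saved under pics/ and viewed, and the job is handed in when it is done.

Besides the shell and the picture viewer there is one more tool, called after "Emit:" in YAML: its name, and indented under it one key for each argument. servo_tool: Moves the arm, as the interface text tells. Its arguments: {"type":"object","properties":{"commands":{"type":"array","items":{"type":"array","items":{"type":"array","items":{"type":"number"}}}},"force":{"type":"number"}},"required":["commands"]}

```bash
mkdir -p pics; python3 - <<'E'
from bench import r
import cv2,numpy as np
s=r.sense();print(s['time'],s['tool_pos'],s['tcp_rot'],s['finger_gap'])
for n in ("scene","top"):
    p,d=r.snapshot(n);cv2.imwrite(f'pics/{n}0.png',p[:,:,::-1]);np.savez(f'{n}0.npz',p=p,d=d,**{k:v for k,v in r.calibration(n).items()})
    c=r.calibration(n);print(c)
E
```

```text
0.0 [ 133.11961556 -584.47448974  230.21760578] [175.10673944  89.89184071  97.93111978] 85.09665827400215
{'fx': 531.6267331444944, 'fy': 531.6267331444944, 'cx': 278.4335534834213, 'cy': 204.9783408640553, 'pose': array([[-6.77962648e-01,  5.86084540e-01, -4.43702108e-01,
         1.10405497e+03],
       [ 7.34962490e-01,  5.28915363e-01, -4.24356782e-01,
         6.42315737e+02],
       [-1.40280879e-02, -6.13802453e-01, -7.89335012e-01,
         1.16070269e+03],
       [ 0.00000000e+00,  0.00000000e+00,  0.00000000e+00,
         1.00000000e+00]])}
{'fx': 537.3086786779111, 'fy': 537.3086786779111, 'cx': 275.2267145672311, 'cy': 212.30047765770684, 'pose': array([[ 2.74302839e-02, -9.95348386e-01,  9.23535068e-02,
         4.05637207e+02],
       [-9.99554212e-01, -2.84005525e-02, -9.20797023e-03,
         5.67582413e+01],
       [ 1.17880289e-02, -9.20597595e-02, -9.95683706e-01,
         1.33883945e+03],
       [ 0.00000000e+00,  0.00000000e+00,  0.00000000e+00,
         1.00000000e+00]])}
```

View pics/scene0.png

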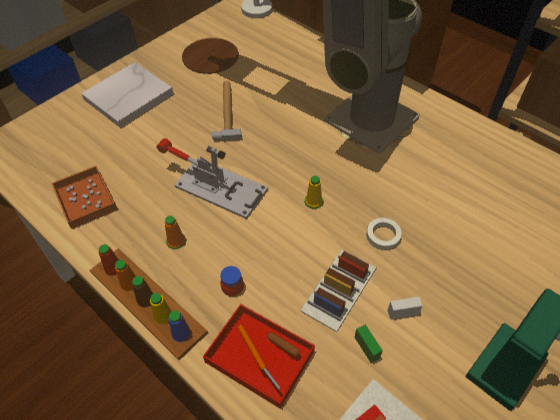

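View pics/top0.png

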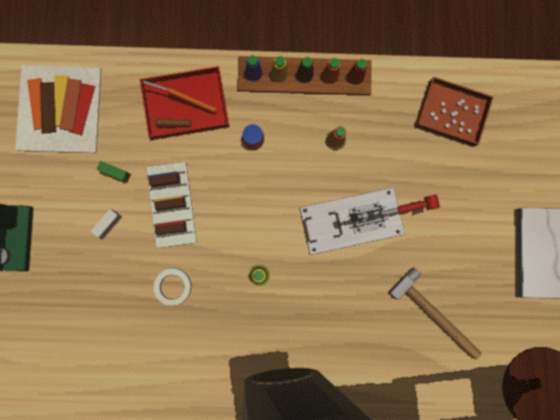

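```bash
cat > h.py <<'E'
import numpy as np,cv2
def load(n): return np.load(n+'.npz')
def ray(c,u,v,z):
    P=c['pose'];d=P[:3,:3]@np.array([(u-c['cx'])/c['fx'],(v-c['cy'])/c['fy'],1.]);o=P[:3,3]
    return o+d*(z-o[2])/d[2]
def cloud(c,d):
    v,u=np.mgrid[:420,:560];X=np.stack([(u-c['cx'])/c['fx']*d,(v-c['cy'])/c['fy']*d,d],-1)
    return X@c['pose'][:3,:3].T+c['pose'][:3,3]
E
python3 - <<'E'
from h import *
a=load('top0')['p'][:,:,::-1];b=load('scene0')['p'][:,:,::-1]
A=cv2.resize(a[150:260,130:290],None,fx=5,fy=5,interpolation=cv2.INTER_CUBIC)[:550]
cv2.imwrite('pics/a.png',A)
cv2.imwrite('pics/b.png',cv2.resize(b[240:340,290:430],None,fx=5.6,fy=5.6,interpolation=cv2.INTER_CUBIC))
cv2.imwrite('pics/c.png',cv2.resize(a[180:260,290:450],None,fx=5,fy=5,interpolation=cv2.INTER_CUBIC))
cv2.imwrite('pics/d.png',cv2.resize(b[130:220,150:280],None,fx=6,fy=6,interpolation=cv2.INTER_CUBIC))
E
```

```text
(no output)
```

View pics/a.png

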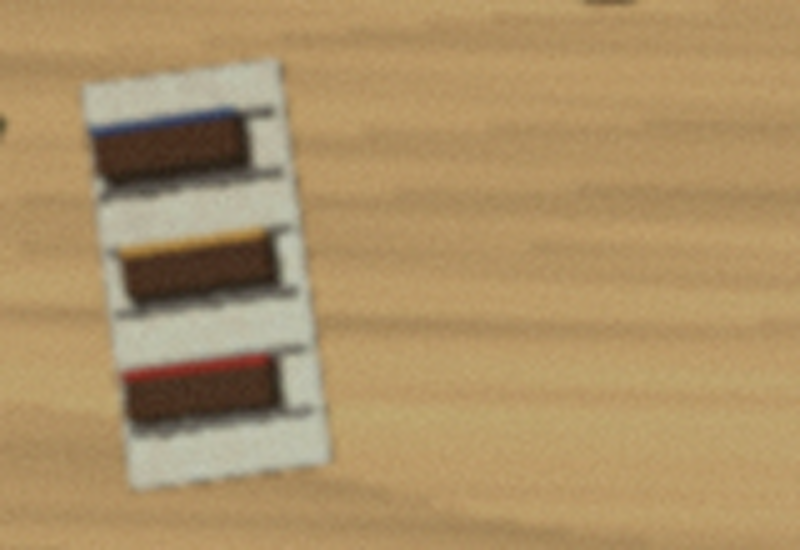

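View pics/b.png

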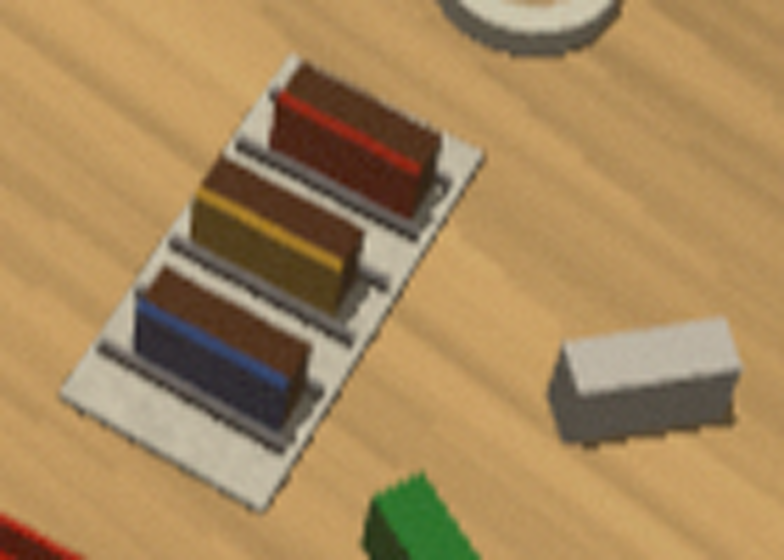

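View pics/c.png

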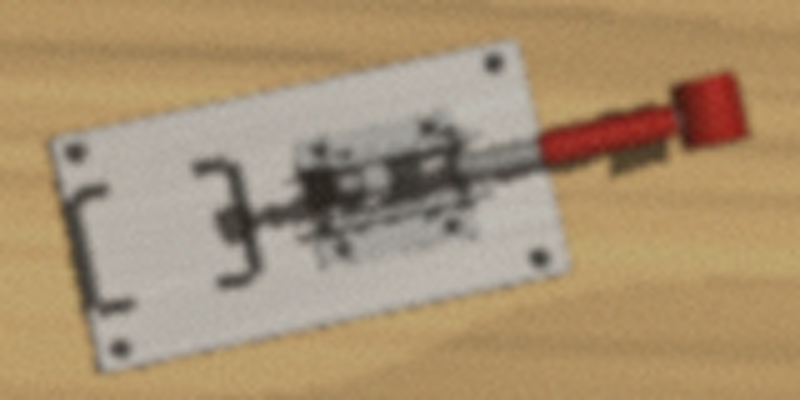

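View pics/d.png

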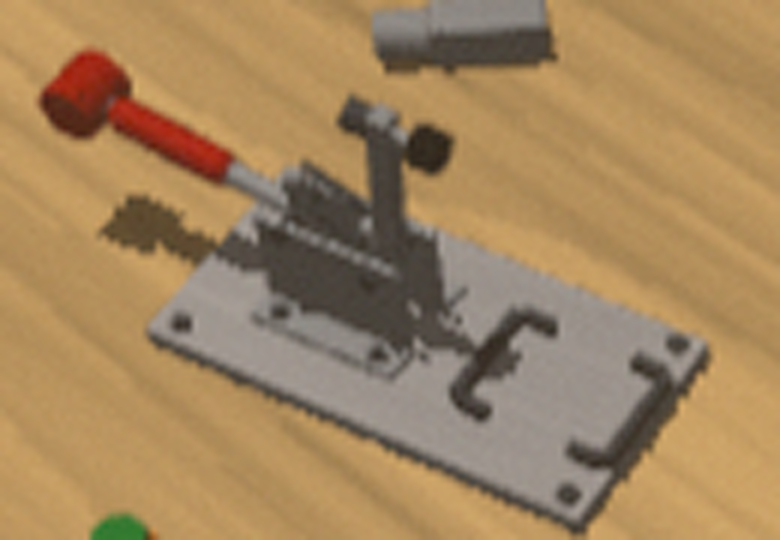

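```bash
python3 - <<'E'
from h import *
t=load('top0');s=load('scene0')
def pts(c,P,f,o,z): return np.array([ray(c,(U+.5)/f-.5+o[0],(V+.5)/f-.5+o[1],z)[:2] for U,V in P])
def rep(n,q):
    e=np.roll(q,-1,0)-q;print(n,q.mean(0).round(1),np.linalg.norm(e,axis=1).round(1),np.degrees(np.arctan2(e[:,1],e[:,0])).round(1))
rep('rack top',pts(t,[(82,85),(280,60),(330,463),(132,490)],5,(130,150),8))
rep('rack scene',pts(s,[(62,397),(262,510),(485,155),(295,57)],5.6,(290,240),8))
rep('blk top',pts(t,[(120,250),(268,230),(275,285),(133,303)],5,(130,150),54))
rep('blk scene',pts(s,[(225,157),(362,232),(343,268),(200,195)],5.6,(290,240),54))
q=pts(t,[(48,140),(518,40),(570,268),(100,373)],5,(290,180),12);rep('jig top',q)
q2=pts(s,[(708,350),(580,527),(150,337),(290,160)],6,(150,130),12);rep('jig scene',q2)
rep('nestwalls top',pts(t,[(72,190),(238,160),(258,275),(92,308)],5,(290,180),20))
rep('nestwalls sc',pts(s,[(672,375),(600,465),(455,395),(525,308)],6,(150,130),20))
# knob
for n,c in(('top',t),('sc',s)):
    h=cv2.cvtColor(c['p'],cv2.COLOR_RGB2HSV)
    m=((h[...,0]<8)|(h[...,0]>172))&(h[...,1]>150)&(h[...,2]>60)
    X=cloud(c,c['d']); m=m&(X[...,2]>70)&(X[...,2]<130)&(X[...,1]<0)
    k=X[m];print(n,len(k),k.mean(0) if len(k) else 0)
    if len(k):
        k=k[k[:,1]<k[:,1].min()+30];print(k.min(0),k.max(0),k.mean(0))
# other objects by depth
X=cloud(t,t['d']);
for nm,(u,v) in dict(jar=(253,135),osp=(338,134),ysp=(259,274),tape=(172,275)).items():print(nm,X[v,u].round())
E
```

```text
rack top [541.8 304.5] [ 99.5 203.6  98.2 204.2] [ -81.  -170.6   99.4    9.8]
rack scene [545.5 308.1] [ 96.5 202.7  96.9 203.8] [ 100.2 -170.6  -80.4    9.6]
blk top [540.  299.4] [71.4 26.8 68.3 26.4] [ -80.6 -170.4   98.9   16.4]
blk scene [544.7 304.3] [67.  19.6 68.1 22.1] [  98.9   13.8  -78.9 -169.5]
jig top [ 513.6 -145.3] [240.4 116.3 239.2 118.1] [ -76.3 -166.8  104.1   13.9]
jig scene [ 517.5 -141.4] [116.9 236.  125.9 241.8] [  14.   -76.1 -163.5  101.8]
nestwalls top [496.9 -73. ] [83.4 57.5 83.4 58.9] [ -78.1 -169.2  102.8   10.9]
nestwalls sc [498.9 -69.7] [61.  79.8 60.1 81.3] [  11.5  -78.6 -167.   102. ]
top 354 [ 581.22935949 -281.60694613   90.11493834]
[ 541.12260552 -334.50005451   85.14111926] [ 572.45630098 -305.42915048  104.93284234] [ 556.06060826 -319.19099526   96.80278369]
sc 262 [ 620.33115608 -262.32503886   87.60544847]
[ 542.11479143 -334.36659041   76.28164649] [ 576.47613228 -304.4033968   103.87009647] [ 560.59529664 -315.68686678   94.81426753]
jar [711. 104.  60.]
osp [710. -97.  99.]
ysp [377.  79.  95.]
tape [367. 295.  -2.]
```

```bash
cat >> h.py <<'E'
from scipy.spatial.transform import Rotation as Ro
import json,os
def getc():
    if os.path.exists('cmd.json'):
        c=json.load(open('cmd.json'));return np.array(c['p']),Ro.from_matrix(c['R'])
def setc(p,R): json.dump(dict(p=list(map(float,p)),R=R.as_matrix().tolist()),open('cmd.json','w'))
def down(a):
    a=np.radians(a);x=np.array([0,0,-1.]);z=np.array([np.cos(a),np.sin(a),0]);return Ro.from_matrix(np.stack([x,np.cross(z,x),z],1))
def plan(p,R):
    p0,R0=getc();s=R0.inv().apply(np.array(p)-p0)/10;w=(R0.inv()*R).as_rotvec(degrees=True)
    print('shift cm',s.round(2),'turn',w.round(2),'dist',np.linalg.norm(s)*10);return s,w
def apply(row):
    p0,R0=getc();setc(p0+R0.apply(np.array(row[:3])*10),R0*Ro.from_rotvec(row[3:],degrees=True))
E
python3 - <<'E'
from h import *
from bench import r
s=r.sense();R=Ro.from_euler('xyz',s['tcp_rot'],degrees=True);print(R.as_matrix().round(3))
z=R.as_matrix()[:,2];a=np.degrees(np.arctan2(z[1],z[0]));print(a)
setc([133.182,-585.037,231.292],down(a))
c=r.calibration('wrist');P=c['pose'].copy();P[:3,3]-=s['tool_pos'];print(R.as_matrix().T@P[:3,3], (R.as_matrix().T@P[:3,:3]).round(3),c['fx'])
for aa in (a,13.5,9.7,-166.5,-170.3):
    print(aa);plan([480,-120,300],down(aa))
E
```

```text
[[-0.     0.975  0.222]
 [ 0.002  0.222 -0.975]
 [-1.     0.    -0.002]]
-77.17596818499796
[-142.90041215   77.19216711    0.21253235] [[-0.001 -0.305  0.953]
 [ 0.    -0.953 -0.305]
 [ 1.    -0.     0.001]] 300.659780829414
-77.17596818499796
shift cm [ -6.87  44.14 -37.65] turn [0. 0. 0.] dist 584.1771355992976
13.5
shift cm [ -6.87  44.14 -37.65] turn [-90.68   0.     0.  ] dist 584.1771355992976
9.7
shift cm [ -6.87  44.14 -37.65] turn [-86.88   0.     0.  ] dist 584.1771355992976
-166.5
shift cm [ -6.87  44.14 -37.65] turn [89.32  0.    0.  ] dist 584.1771355992976
-170.3
shift cm [ -6.87  44.14 -37.65] turn [93.12  0.    0.  ] dist 584.1771355992976
```

Emit:
servo_tool:
  commands:
    - [[0,-4,26,-22,-55,0,0],[0,-4,26,-22,-55,0,0],[0,-4,26,-22,-55,0,0],[0,-4,26,-22,-55,0,0],[0,-4,26,-22,-55,0,0],[0,-4,26,-22,-55,0,0],[0,-4,26,-22,-55,0,0],[0,-4,26,-22,-55,0,0]]

```text
time: 0.9
tool_pos: [340.7, -309.1, 272.1]
tcp_rot: [33.8, 89.9, 12.0]
ft_force: [-0.3, -0.9, 0.5]
finger_gap: 84.9
```

```bash
cat >> h.py <<'E'
def cmp():
    from bench import r
    s=r.sense();R=Ro.from_euler('xyz',s['tcp_rot'],degrees=True);p,Rc=getc()
    print('t',round(s['time'],2),'meas-cmd',(s['tool_pos']-p).round(1),'rot',(Rc.inv()*R).as_rotvec(degrees=True).round(2),'meas',s['tool_pos'].round(1),'F',s['ft_force'].round(1),'gap',round(s['finger_gap'],1))
E
python3 - <<'E'
from h import *
apply([-4,26,-22,-55,0,0]);cmp();plan([480,-120,300],down(13.5))
E
```

```text
t 0.9 meas-cmd [2.8 3.7 0.8] rot [-0.44 -0.1   0.07] meas [ 340.7 -309.1  272.1] F [-0.3 -0.9  0.5] gap 84.9
shift cm [-2.87 23.22  5.88] turn [-35.68   0.     0.  ] dist 241.25525987588648
```

Emit:
servo_tool:
  commands:
    - [[0,-2.9,23.2,5.9,-35.7,0,0],[0,-2.9,23.2,5.9,-35.7,0,0],[0,-2.9,23.2,5.9,-35.7,0,0],[0,-2.9,23.2,5.9,-35.7,0,0],[0,-2.9,23.2,5.9,-35.7,0,0],[0,-2.9,23.2,5.9,-35.7,0,0],[0,-2.9,23.2,5.9,-35.7,0,0]]

```text
time: 1.6
tool_pos: [480.1, -119.9, 299.7]
tcp_rot: [171.2, 89.9, -175.2]
ft_force: [-0.0, -0.4, -0.1]
finger_gap: 85.4
```

```bash
cat >> h.py <<'E'
def wsnap(name):
    from bench import r
    c=r.calibration('wrist');p,d=r.snapshot('wrist');cv2.imwrite(f'pics/{name}.png',p[:,:,::-1]);np.savez(name+'.npz',p=p,d=d,**c);return c,p,d
E
python3 - <<'E'
from h import *
apply([-2.9,23.2,5.9,-35.7,0,0]);cmp();wsnap('w1');cmp()
plan([543,290,260],down(9.7))
E
```

```text
t 1.6 meas-cmd [ 0.1  0.3 -0.6] rot [-0.08  0.07  0.01] meas [ 480.1 -119.9  299.7] F [-0.  -0.4 -0.1] gap 85.4
t 1.65 meas-cmd [-0.4 -0.5 -0.6] rot [0.01 0.08 0.01] meas [ 479.7 -120.7  299.6] F [-0.2 -0.   0.2] gap 85.7
shift cm [ 4.03 38.42 15.71] turn [3.82 0.   0.  ] dist 416.9962103543179
```

View pics/w1.png

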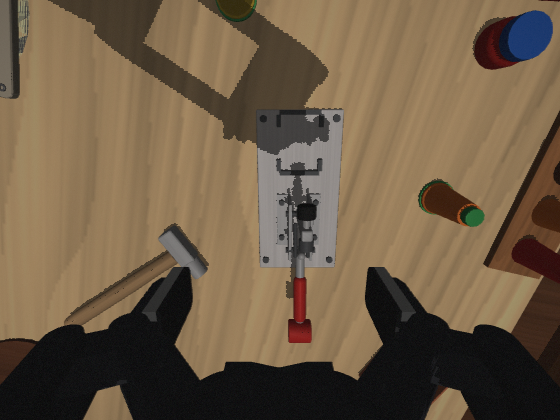

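```bash
python3 - <<'E'
from h import *
c=load('w1')
cv2.imwrite('pics/w1z.png',cv2.resize(c['p'][95:355,230:370,::-1],None,fx=2.3*1.0,fy=2.3,interpolation=cv2.INTER_CUBIC))
z=cv2.resize(c['p'][100:185,240:360,::-1],None,fx=6,fy=6,interpolation=cv2.INTER_CUBIC);cv2.imwrite('pics/w1n.png',cv2.convertScaleAbs(z,alpha=1.8))
q=np.array([ray(c,u,v,12)[:2] for u,v in [(257,108.5),(342.5,108.5),(336,267.5),(261,267.5)]]);e=np.roll(q,-1,0)-q
print(q.mean(0),np.linalg.norm(e,axis=1),np.degrees(np.arctan2(e[:,1],e[:,0])))
E
```

```text
[ 516.97937456 -146.35211357] [115.87041128 240.86096728 120.0463168  240.8212656 ] [  13.60756045  -75.12480356 -166.38457048  103.88177908]
```

View pics/w1n.png

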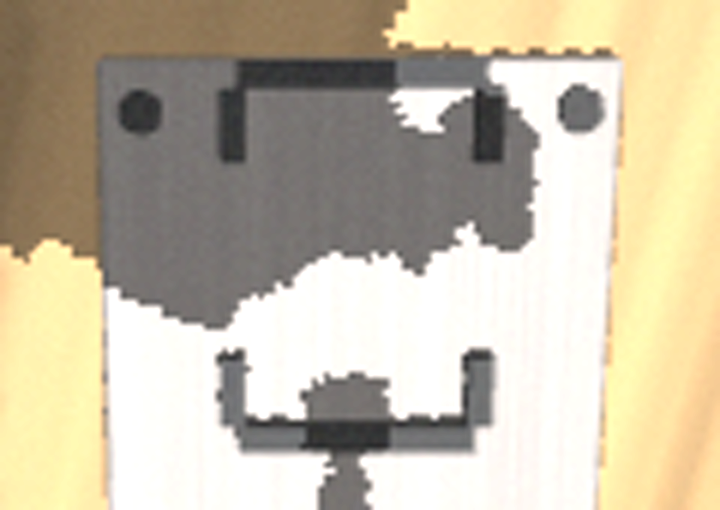

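Emit:
servo_tool:
  commands:
    - [[0,4.0,38.4,15.7,3.8,0,0],[0,4.0,38.4,15.7,3.8,0,0],[0,4.0,38.4,15.7,3.8,0,0],[0,4.0,38.4,15.7,3.8,0,0],[0,4.0,38.4,15.7,3.8,0,0],[0,4.0,38.4,15.7,3.8,0,0],[0,4.0,38.4,15.7,3.8,0,0],[0,4.0,38.4,15.7,3.8,0,0]]

```text
time: 2.45
tool_pos: [541.0, 273.1, 261.4]
tcp_rot: [-102.7, 90.0, -93.2]
ft_force: [0.9, -1.1, 0.2]
finger_gap: 85.3
```

Emit:
servo_tool:
  commands:
    - [[0,0,0,0,0,0,0],[0,0,0,0,0,0,0]]

```text
time: 2.65
tool_pos: [540.4, 272.4, 260.6]
tcp_rot: [-152.4, 89.9, -142.7]
ft_force: [0.2, -0.8, 1.8]
finger_gap: 85.5
```

```bash
python3 - <<'E'
from h import *
apply([4.0*.959,38.4*.959,15.7*.959,3.8,0,0]);cmp();wsnap('w2')
E
```

```text
t 2.65 meas-cmd [ 0.1 -0.6 -1.3] rot [ 0.02  0.12 -0.06] meas [540.4 272.4 260.6] F [ 0.2 -0.8  1.8] gap 85.5
```

View pics/w2.png

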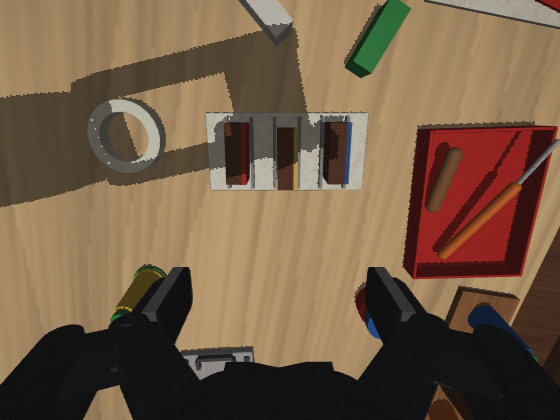

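```bash
python3 - <<'E'
from h import *
c=load('w2')
z=cv2.resize(c['p'][105:200,200:320,::-1],None,fx=6,fy=6,interpolation=cv2.INTER_CUBIC);cv2.imwrite('pics/w2n.png',cv2.convertScaleAbs(z,alpha=2))
E
```

```text
(no output)
```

View pics/w2n.png

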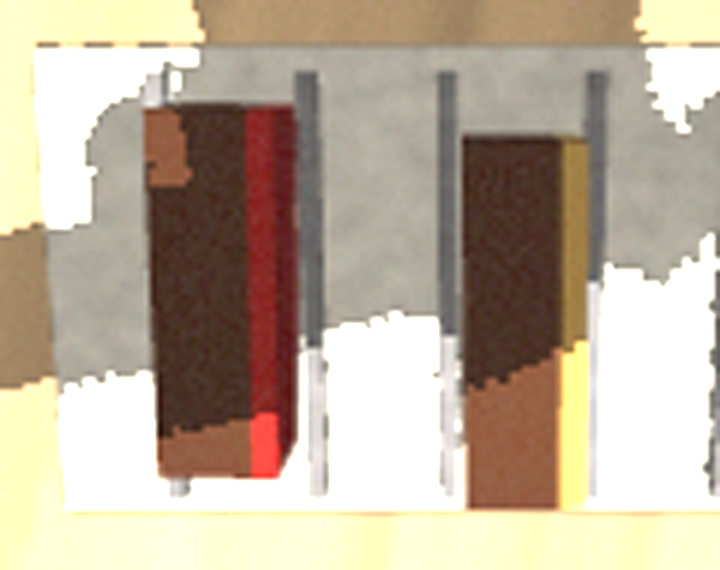

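```bash
python3 - <<'E'
from h import *
c=load('w2')
f=lambda P,z:np.array([ray(c,(U+.5)/6-.5+200,(V+.5)/6-.5+105,z)[:2] for U,V in P])
q=f([(462,137),(586,137),(590,508),(466,508)],54);e=np.roll(q,-1,0)-q
print(q.mean(0),np.linalg.norm(e,axis=1),np.degrees(np.arctan2(e[:,1],e[:,0])))
d=np.degrees(9.7)
E
```

```text
[544.60456931 302.15731148] [23.14964072 71.12277404 24.65240153 71.09842204] [   9.71450784  -78.54268948 -170.27275146  100.24662337]
```

```bash
python3 - <<'E'
from h import *
plan([544.3,302,262],down(10));plan([544.3,302,120],down(10));plan([544.3,302,28],down(10))
E
```

```text
shift cm [-0.01  2.79  0.88] turn [-0.28  0.    0.  ] dist 29.26115938576354
shift cm [14.19  2.79  0.88] turn [-0.28  0.    0.  ] dist 144.91688462218295
shift cm [23.39  2.79  0.88] turn [-0.28  0.    0.  ] dist 235.75493939385254
```

Emit:
servo_tool:
  commands:
    - [[120,2,2.8,0.9,0,0,0],[120,6,2.8,0.9,0,0,0],[120,10,2.8,0.9,0,0,0],[120,14,2.8,0.9,0,0,0],[120,15.5,2.8,0.9,0,0,0],[120,16,2.8,0.9,0,0,0],[120,16,2.8,0.9,0,0,0]]

```text
time: 3.4
tool_pos: [545.4, 301.6, 103.1]
tcp_rot: [8.9, 89.9, 18.5]
ft_force: [-1.0, 0.3, 0.3]
finger_gap: 45.1
```

```bash
python3 - <<'E'
from h import *
apply([16,2.8,.9,0,0,0]);cmp();wsnap('w3')
plan([544.3,302,28],down(10))
E
```

```text
t 3.4 meas-cmd [ 1.  -0.5  1.2] rot [ 0.09 -0.06  0.01] meas [545.4 301.6 103.1] F [-1.   0.3  0.3] gap 45.1
shift cm [ 7.39 -0.01 -0.02] turn [-0.28  0.    0.  ] dist 73.9323321265748
```

View pics/w3.png

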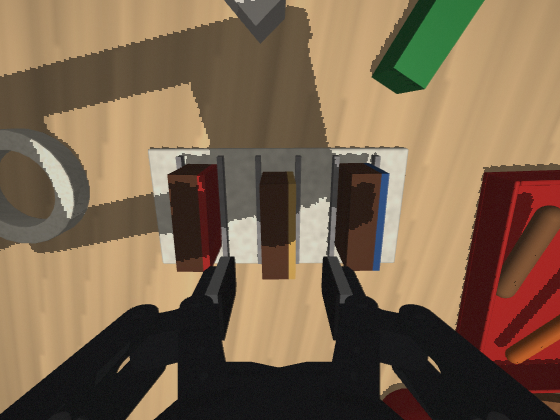

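Emit:
servo_tool:
  commands:
    - [[120,3,0,0,0,0,0],[120,6,0,0,0,0,0],[120,7.3,0,0,0,0,0],[120,7.4,0,0,0,0,0],[170,7.4,0,0,0,0,0],[210,7.4,0,0,0,0,0],[210,7.4,0,0,0,0,0],[210,7.4,0,0,0,0,0]]
  force: 40

```text
time: 4.25
tool_pos: [546.1, 303.1, 30.3]
tcp_rot: [13.9, 89.8, 23.7]
ft_force: [-0.1, -0.9, 6.6]
finger_gap: 23.0
```

```bash
python3 - <<'E'
from h import *
apply([7.4,0,0,0,0,0]);cmp()
plan([555,110,100],down(13.7));plan([555,110,24],down(13.7))
E
```

```text
t 4.25 meas-cmd [1.7 1.  2.4] rot [-0.   -0.21  0.05] meas [546.1 303.1  30.3] F [-0.1 -0.9  6.6] gap 23.0
shift cm [ -7.21 -19.11  -2.21] turn [-3.98  0.    0.  ] dist 205.46714400868237
shift cm [  0.39 -19.11  -2.21] turn [-3.98  0.    0.  ] dist 192.45366005115267
```

Emit:
servo_tool:
  commands:
    - [[225,-3,0,0,0,0,0],[225,-6,0,0,0,0,0],[225,-8,0,0,0,0,0],[225,-8,0,0,0,0,0],[225,-8,0,0,0,0,0]]

```text
time: 4.75
tool_pos: [544.8, 302.5, 108.1]
tcp_rot: [16.1, 89.9, 25.8]
ft_force: [-0.0, -0.3, -2.1]
finger_gap: 23.3
```

```bash
python3 - <<'E'
from h import *
apply([-8,0,0,0,0,0]);cmp();wsnap('w4')
plan([555,110,100],down(13.7));plan([555,110,24],down(13.7))
E
```

```text
t 4.75 meas-cmd [0.3 0.4 0.1] rot [ 0.   -0.06  0.02] meas [544.8 302.5 108.1] F [-0.  -0.3 -2.1] gap 23.3
shift cm [  0.79 -19.11  -2.21] turn [-3.98  0.    0.  ] dist 192.5769126013932
shift cm [  8.39 -19.11  -2.21] turn [-3.98  0.    0.  ] dist 209.92267925854185
```

View pics/w4.png

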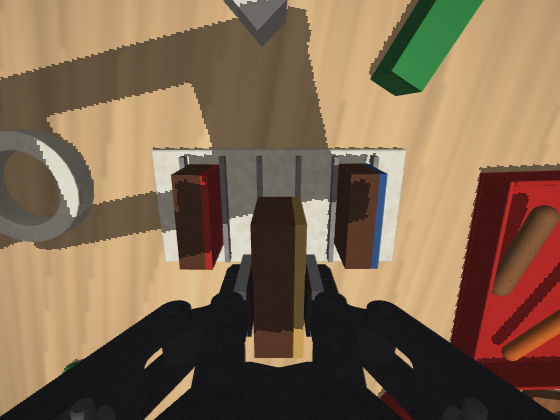

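Emit:
servo_tool:
  commands:
    - [[225,0,-4.5,-0.5,-1,0,0],[225,0.8,-9,-1,-2,0,0],[225,2,-13.5,-1.6,-3,0,0],[225,4,-17,-2,-4,0,0],[225,6,-19,-2.2,-4,0,0],[225,7.6,-19,-2.2,-4,0,0],[225,8.4,-19,-2.2,-4,0,0],[225,8.4,-19,-2.2,-4,0,0]]

```text
time: 5.6
tool_pos: [553.9, 111.9, 22.9]
tcp_rot: [173.4, 89.8, -172.9]
ft_force: [-0.3, 0.5, -0.9]
finger_gap: 23.0
```

```bash
python3 - <<'E'
from h import *
apply([8.4,-19,-2.2,-4,0,0]);cmp()
E
```

```text
t 5.6 meas-cmd [-1.   0.7 -1. ] rot [-0.01  0.15  0.02] meas [553.9 111.9  22.9] F [-0.3  0.5 -0.9] gap 23.0
```

Emit:
servo_tool:
  commands:
    - [[225,0.1,0,0,0,0,0],[225,0.2,0,0,0,0,0],[225,0.3,0,0,0,0,0],[225,0.3,0,0,0,0,0]]

```text
time: 6.0
tool_pos: [554.7, 112.4, 22.2]
tcp_rot: [151.8, 90.0, 165.6]
ft_force: [-8.9, -1.4, 15.7]
finger_gap: 23.4
```

Emit:
servo_tool:
  commands:
    - [[225,-0.1,0,0,0,0,0],[120,-0.1,0,0,0,0,0],[120,-0.1,0,0,0,0,0],[120,-0.1,0,0,0,0,0],[120,-2,0,0,0,0,0],[120,-6,0,0,0,0,0],[120,-7,0,0,0,0,0],[120,-7,0,0,0,0,0]]

```text
time: 6.8
tool_pos: [557.0, 111.7, 93.5]
tcp_rot: [-7.1, 89.7, 6.6]
ft_force: [0.6, -1.0, -0.5]
finger_gap: 45.2
```

```bash
python3 - <<'E'
from h import *
apply([.3,0,0,0,0,0]);apply([-7,0,0,0,0,0]);cmp();wsnap('w5')
E
```

```text
t 6.8 meas-cmd [2.1 0.6 2.6] rot [ 0.   -0.29 -0.04] meas [557.  111.7  93.5] F [ 0.6 -1.  -0.5] gap 45.2
```

View pics/w5.png

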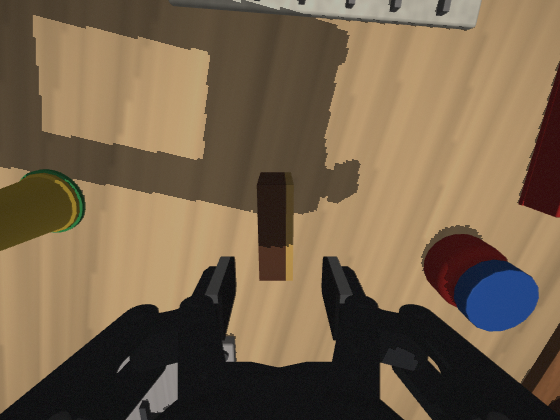

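Emit:
servo_tool:
  commands:
    - [[255,0,0,3,0,0,0],[255,0,0,6,0,0,0],[255,0,0,6,0,0,0],[255,2,0,6,0,0,0],[255,4,0,6,0,0,0],[255,4.8,0,6,0,0,0],[255,4.8,0,5,0,0,0],[255,4.8,0,4,0,0,0]]

```text
time: 7.65
tool_pos: [592.2, 120.7, 41.4]
tcp_rot: [173.4, 89.8, -172.9]
ft_force: [0.4, 0.7, 0.5]
finger_gap: 0.4
```

Emit:
servo_tool:
  commands:
    - [[255,0,0,-1,0,0,0],[255,0,0,-2,0,0,0],[255,0,0,-3,0,0,0],[255,0,0,-4,0,0,0],[255,0,0,-4.6,0,0,0],[255,0,0,-4.6,0,0,0],[255,-1,0,-4.6,0,0,0],[255,-5,0,-4.6,0,0,0]]

```text
time: 8.45
tool_pos: [544.9, 109.5, 89.1]
tcp_rot: [172.5, 89.5, -173.8]
ft_force: [0.8, 0.0, -0.3]
finger_gap: 0.3
```

```bash
python3 - <<'E'
from h import *
apply([4.8,0,4,0,0,0]);apply([-5,0,-4.6,0,0,0]);cmp();wsnap('w6')
E
```

```text
t 8.45 meas-cmd [-4.2 -0.3 -3.8] rot [0.01 0.51 0.07] meas [544.9 109.5  89.1] F [ 0.8  0.  -0.3] gap 0.3
```

View pics/w6.png

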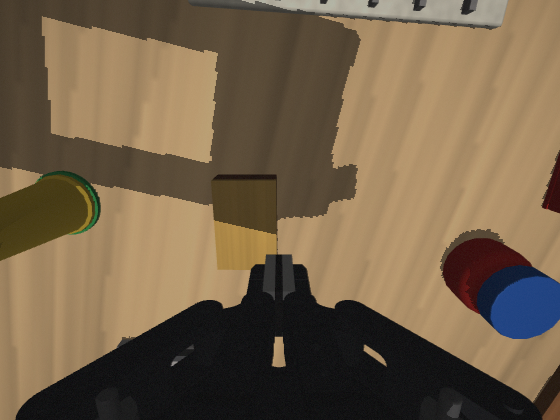

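Emit:
servo_tool:
  commands:
    - [[0,-3,0,0,0,0,0],[0,-3,0,-1,0,0,0],[0,-3,0,-2,0,0,0],[0,-3,0,-2,0,0,0],[0,-3,0,-2,0,0,0]]

```text
time: 9.0
tool_pos: [528.6, 105.1, 121.8]
tcp_rot: [171.1, 89.9, -175.1]
ft_force: [0.0, -0.1, -1.0]
finger_gap: 72.0
```

```bash
python3 - <<'E'
from h import *
apply([-3,0,-2,0,0,0]);cmp();c,p,d=wsnap('w7')
z=cv2.resize(p[120:320,160:400,::-1],None,fx=3,fy=3,interpolation=cv2.INTER_CUBIC);cv2.imwrite('pics/w7n.png',cv2.convertScaleAbs(z,alpha=1.6))
h=cv2.cvtColor(p,cv2.COLOR_RGB2HSV);X=cloud(c,d)
m=(X[...,2]>19)&(X[...,2]<29)&(X[...,1]>40)&(X[...,1]<180)&(X[...,0]>430)&(X[...,0]<640)
m=m.astype(np.uint8);n,l,st,_=cv2.connectedComponentsWithStats(m);i=1+st[1:,4].argmax();print(st[i])
q=X[l==i][:,:2].astype(np.float32);print(cv2.minAreaRect(q),np.median(X[l==i][:,2]))
E
```

```text
t 9.0 meas-cmd [-1.   0.1 -1.1] rot [0.01 0.1  0.02] meas [528.6 105.1 121.8] F [ 0.  -0.1 -1. ] gap 72.0
[ 240  171   57   80 4376]
((519.7311401367188, 102.69338989257812), (46.119720458984375, 70.06566619873047), 13.82308292388916) 24.375959445865405
```

View pics/w7n.png

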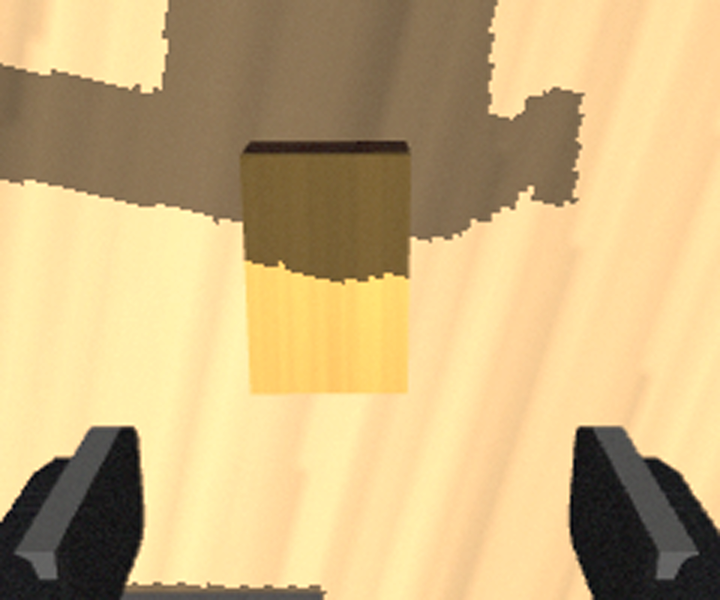

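```bash
python3 - <<'E'
from h import *
c=load('w1');X=cloud(c,c['d'])
m=(X[...,2]>9)&(X[...,2]<15.5)&(X[...,0]>400)&(X[...,0]<640)&(X[...,1]<20)&(X[...,1]>-300)
n,l,st,_=cv2.connectedComponentsWithStats(m.astype(np.uint8));i=1+st[1:,4].argmax();print(st[i])
q=X[l==i][:,:2].astype(np.float32);r_=cv2.minAreaRect(q);print(r_)
a=np.radians(13.8);ctr=np.array(r_[0]);print('nest',ctr+75*np.array([-np.sin(a),np.cos(a)]))
# nest walls 
m=(X[...,2]>17)&(X[...,2]<22.5)
n0=ctr+75*np.array([-np.sin(a),np.cos(a)]);L=(X[...,:2]-n0)@np.array([[np.cos(a),-np.sin(a)],[np.sin(a),np.cos(a)]])
m&=(abs(L[...,0])<40)&(abs(L[...,1])<55);print(L[m].min(0),L[m].max(0))
plan([519.7,102.7,60],down(13.8));plan([519.7,102.7,5],down(13.8))
E
```

```text
[ 256  109   88  159 9821]
((515.8475341796875, -146.67388916015625), (120.24349212646484, 240.0601043701172), 13.84878921508789)
nest [497.95752486 -73.83881817]
[-31.22787529 -44.20763069] [31.85944442 43.50772123]
shift cm [ 6.29  0.01 -1.02] turn [-0.08  0.    0.  ] dist 63.75144838100813
shift cm [ 1.179e+01  1.000e-02 -1.020e+00] turn [-0.08  0.    0.  ] dist 118.37131058950203
```

Emit:
servo_tool:
  commands:
    - [[60,3,0,-1,0,0,0],[60,7,0,-1,0,0,0],[60,10,0,-1,0,0,0],[60,11.5,0,-1,0,0,0],[60,11.8,0,-1,0,0,0],[130,11.8,0,-1,0,0,0],[160,11.8,0,-1,0,0,0],[160,11.8,0,-1,0,0,0]]
  force: 40

```text
time: 9.85
tool_pos: [521.5, 103.1, 6.7]
tcp_rot: [-7.6, 89.8, 6.1]
ft_force: [-0.3, -0.3, -1.9]
finger_gap: 45.1
```

Emit:
servo_tool:
  commands:
    - [[160,0,0,0,0,0,0],[160,-3,0,0,0,0,0],[160,-7,0,0,0,0,0],[160,-10,0,0,0,0,0],[160,-10,0,0,0,0,0]]

```text
time: 10.35
tool_pos: [524.0, 103.3, 111.1]
tcp_rot: [-8.1, 89.4, 5.6]
ft_force: [2.0, 0.1, -0.1]
finger_gap: 44.9
```

```bash
python3 - <<'E'
from h import *
apply([11.8,0,-1,0,0,0]);apply([-10,0,0,0,0,0]);cmp()
plan([498,-73.9,105],down(13.85))
E
```

```text
t 10.35 meas-cmd [4.  0.7 6.2] rot [-0.   -0.57 -0.08] meas [524.  103.3 111.1] F [ 2.   0.1 -0.1] gap 44.9
shift cm [-1.000e-02 -1.663e+01 -6.320e+00] turn [-0.13  0.    0.  ] dist 177.8546008833422
```

```bash
python3 - <<'E'
from h import *
a=np.radians(13.85)
for n in ('top0','w1','scene0'):
    c=load(n);X=cloud(c,c['d']);L=(X[...,:2]-[498,-73.9])@np.array([[np.cos(a),-np.sin(a)],[np.sin(a),np.cos(a)]])
    m=(X[...,2]>70)&(X[...,2]<190)&(abs(L[...,0])<40)&(abs(L[...,1]+60)<60)
    print(n,m.sum(),L[m].min(0).round(),L[m].max(0).round(),X[m][:,2].max().round())
    print(np.c_[L[m],X[m][:,2]][L[m][:,1].argsort()[-8:]].round())
E
```

```text
top0 218 [ -18. -120.] [ 12. -49.] 163.0
[[ -6. -50. 142.]
 [  7. -50. 148.]
 [  3. -50. 143.]
 [ -0. -50. 153.]
 [ -7. -50. 157.]
 [  5. -50. 147.]
 [ -2. -50. 151.]
 [ -4. -49. 151.]]
w1 923 [ -16. -120.] [ 15. -50.] 160.0
[[  3. -50. 149.]
 [  4. -50. 156.]
 [  1. -50. 153.]
 [ -5. -50. 153.]
 [ -7. -50. 153.]
 [ -4. -50. 153.]
 [ -2. -50. 154.]
 [  3. -50. 154.]]
scene0 273 [ -16. -118.] [ 18. -47.] 161.0
[[  7. -49. 142.]
 [  1. -49. 148.]
 [ 10. -49. 150.]
 [ -3. -48. 145.]
 [  1. -48. 153.]
 [  1. -48. 157.]
 [ -2. -47. 154.]
 [  8. -47. 153.]]
```

Emit:
servo_tool:
  commands:
    - [[160,0,-4,-2,0,0,0],[160,0,-8,-4,0,0,0],[160,0,-11,-5.5,0,0,0],[160,1,-13,-6.3,0,0,0],[160,3,-13.6,-6.3,0,0,0],[160,5,-14.1,-6.3,0,0,0],[160,5,-14.1,-6.3,0,0,0],[160,5,-14.1,-6.3,0,0,0]]

```text
time: 11.15
tool_pos: [491.5, -48.8, 54.5]
tcp_rot: [152.3, 89.9, 166.0]
ft_force: [-0.0, 0.9, -1.1]
finger_gap: 45.2
```

```bash
cat >> h.py <<'E'
def rect(X,box,zlo,zhi):
    m=(X[...,2]>zlo)&(X[...,2]<zhi)&(X[...,0]>box[0])&(X[...,0]<box[1])&(X[...,1]>box[2])&(X[...,1]<box[3])
    n,l,st,_=cv2.connectedComponentsWithStats(m.astype(np.uint8));i=1+st[1:,4].argmax()
    return cv2.minAreaRect(X[l==i][:,:2].astype(np.float32)),np.median(X[l==i][:,2]),l==i
E
python3 - <<'E'
from h import *
apply([5,-14.1,-6.3,0,0,0]);cmp();c,p,d=wsnap('w8')
X=cloud(c,d);print(rect(X,(430,570,-120,20),60,80)[:2])
E
```

```text
t 11.15 meas-cmd [-0.7  0.5 -0.5] rot [0.01 0.09 0.05] meas [491.5 -48.8  54.5] F [-0.   0.9 -1.1] gap 45.2
(((490.6700744628906, -49.177833557128906), (72.53227996826172, 70.96428680419922), 14.022632598876953), np.float64(72.58511566308997))
```

View pics/w8.png

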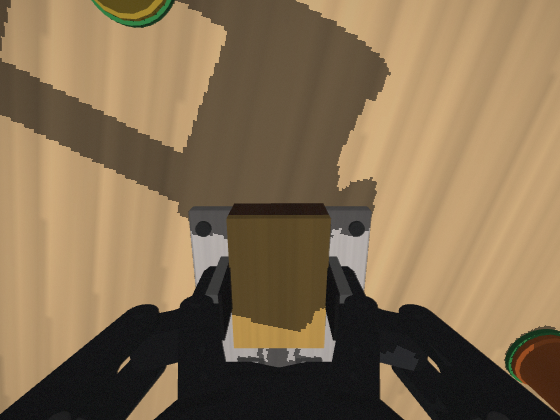

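```bash
python3 - <<'E'
from h import *
c=load('w8');X=cloud(c,c['d']);a=np.radians(13.85);M=np.array([[np.cos(a),-np.sin(a)],[np.sin(a),np.cos(a)]])
L=(X[...,:2]-[498,-73.9])@M
for nm,lo,hi in(('plate',9,15.5),('wall',17,23)):
    m=(X[...,2]>lo)&(X[...,2]<hi)&(abs(L[...,0])<80)&(abs(L[...,1])<80);q=L[m];print(nm,len(q),q.min(0),q.max(0))
h=cv2.cvtColor(c['p'],cv2.COLOR_RGB2HSV)
m=(h[...,0]>12)&(h[...,0]<35)&(h[...,1]>100)&(X[...,2]>64)&(X[...,2]<80);q=X[m][:,:2].astype(np.float32);R=cv2.minAreaRect(q);print(R,(np.array(R[0])-[498,-73.9])@M)
plan([498,-73.9,30],down(13.85))
E
```

```text
plate 6335 [-60.63054102 -79.9962544 ] [59.71792676 45.87591614]
wall 30 [-30.20804077 -73.69990955] [53.03414759 34.11517977]
((490.6581115722656, -49.18037414550781), (46.467384338378906, 70.95765686035156), 14.036662101745605) [-1.2110237  25.75842871]
shift cm [ 2.49 -2.53 -0.02] turn [-0.13  0.    0.  ] dist 35.49217054692573
```

Emit:
servo_tool:
  commands:
    - [[160,0.5,-0.6,0,0,0,0],[160,1,-1.2,0,0,0,0],[160,1.5,-1.8,0,0,0,0],[160,2,-2.3,0,0,0,0],[160,2.4,-2.5,0,0,0,0],[160,2.4,-2.5,0,0,0,0],[160,2.4,-2.5,0,0,0,0]]

```text
time: 11.9
tool_pos: [498.0, -73.3, 30.7]
tcp_rot: [147.3, 90.0, 161.0]
ft_force: [-0.3, -0.3, -2.2]
finger_gap: 45.0
```

```bash
python3 - <<'E'
from h import *
apply([2.4,-2.5,0,0,0,0]);cmp();c,p,d=wsnap('w9')
X=cloud(c,d);a=np.radians(13.85);M=np.array([[np.cos(a),-np.sin(a)],[np.sin(a),np.cos(a)]])
L=(X[...,:2]-[498,-73.9])@M
for nm,lo,hi in(('plate',9,15.5),('wall',17,23)):
    m=(X[...,2]>lo)&(X[...,2]<hi)&(abs(L[...,0])<80)&(abs(L[...,1])<80);q=L[m];print(nm,len(q),q.min(0),q.max(0))
h=cv2.cvtColor(c['p'],cv2.COLOR_RGB2HSV)
m=(h[...,0]>12)&(h[...,0]<35)&(h[...,1]>100)&(X[...,2]>40)&(X[...,2]<60);q=X[m][:,:2].astype(np.float32);R=cv2.minAreaRect(q);print(R,(np.array(R[0])-[498,-73.9])@M)
z=cv2.resize(p[150:400,140:420,::-1],None,fx=2.4,fy=2.4);cv2.imwrite('pics/w9n.png',cv2.convertScaleAbs(z,alpha=1.6))
E
```

```text
t 11.9 meas-cmd [-0.1  0.3 -0.2] rot [0.01 0.03 0.02] meas [498.  -73.3  30.7] F [-0.3 -0.3 -2.2] gap 45.0
plate 12227 [-60.67790041 -79.96850111] [59.61524494 45.76238449]
wall 2071 [-46.7425123  -74.11015545] [48.8204255  44.77637227]Traceback (most recent call last):
  File "<stdin>", line 7, in <module>
KeyError: 'p'
```

```bash
python3 - <<'E'
from h import *
c=load('w9');p=c['p'];X=cloud(c,c['d']);a=np.radians(13.85);M=np.array([[np.cos(a),-np.sin(a)],[np.sin(a),np.cos(a)]])
L=(X[...,:2]-[498,-73.9])@M
h=cv2.cvtColor(c['p'],cv2.COLOR_RGB2HSV)
m=(h[...,0]>12)&(h[...,0]<35)&(h[...,1]>100)&(X[...,2]>40)&(X[...,2]<60);q=X[m][:,:2].astype(np.float32);R=cv2.minAreaRect(q);print(R,(np.array(R[0])-[498,-73.9])@M)
m=(X[...,2]>17)&(X[...,2]<22)&(abs(L[...,0])<34)&(abs(L[...,1])<60);q=L[m];q=q[q[:,1]>20];print(len(q),q.min(0),q.max(0))
z=cv2.resize(p[150:400,140:420,::-1],None,fx=2.4,fy=2.4);cv2.imwrite('pics/w9n.png',cv2.convertScaleAbs(z,alpha=1.6))
E
```

```text
((496.9317626953125, -73.68598937988281), (46.5081787109375, 71.09149932861328), 13.751984596252441) [-0.98594906  0.46350397]
1985 [-32.63780524  22.42558203] [31.62010041 44.77637227]
```

View pics/w9n.png

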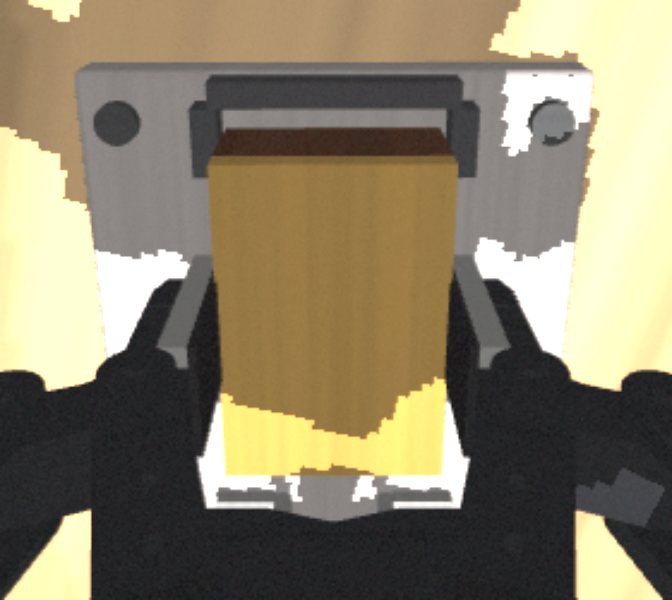

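Emit:
servo_tool:
  commands:
    - [[160,0.3,0,0.03,0,0,0],[160,0.6,0,0.03,0,0,0],[160,0.9,0,0.03,0,0,0],[160,1.1,0,0.03,0,0,0],[160,1.25,0,0.03,0,0,0],[160,1.35,0,0.03,0,0,0],[160,1.4,0,0.03,0,0,0],[160,1.4,0,0.03,0,0,0]]

```text
time: 12.75
tool_pos: [498.3, -73.1, 18.2]
tcp_rot: [155.4, 89.9, 169.1]
ft_force: [-9.5, 1.8, 15.9]
finger_gap: 44.7
```

```bash
python3 - <<'E'
from h import *
apply([1.4,0,.03,0,0,0]);cmp()
E
```

```text
t 12.75 meas-cmd [-0.1  0.4  1.3] rot [-0.01  0.05  0.02] meas [498.3 -73.1  18.2] F [-9.5  1.8 15.9] gap 44.7
```

Emit:
servo_tool:
  commands:
    - [[100,-0.1,0,0,0,0,0],[70,-0.1,0,0,0,0,0],[70,-0.1,0,0,0,0,0],[70,-1.5,0,0,0,0,0],[70,-4,0,0,0,0,0],[70,-7,0.0,0,0,0,0],[70,-7,0.0,0,0,0,0],[70,-7,0,0,0,0,0]]

```text
time: 13.55
tool_pos: [499.6, -73.5, 88.6]
tcp_rot: [-26.9, 89.8, -13.2]
ft_force: [-0.1, -0.1, -0.7]
finger_gap: 61.8
```

```bash
python3 - <<'E'
from h import *
apply([-7,0,0,0,0,0]);cmp();c,p,d=wsnap('w10');X=cloud(c,d)
a=np.radians(13.85);M=np.array([[np.cos(a),-np.sin(a)],[np.sin(a),np.cos(a)]])
h=cv2.cvtColor(p,cv2.COLOR_RGB2HSV);L=(X[...,:2]-[498,-73.9])@M
m=(h[...,0]>12)&(h[...,0]<35)&(h[...,1]>100)&(X[...,2]>28)&(X[...,2]<45)&(abs(L[...,0])<60);q=X[m];R=cv2.minAreaRect(q[:,:2].astype(np.float32));print(R,(np.array(R[0])-[498,-73.9])@M,np.percentile(q[:,2],[5,50,95]))
A=np.c_[q[:,:2]-q[:,:2].mean(0),np.ones(len(q))];print(np.linalg.lstsq(A,q[:,2],rcond=None)[0])
m=(X[...,2]>9)&(X[...,2]<15.5)&(abs(L[...,0])<80)&(abs(L[...,1])<80);print(L[m].min(0),L[m].max(0),np.median(X[m][:,2]))
E
```

```text
t 13.55 meas-cmd [1.2 0.  1.7] rot [ 0.   -0.16 -0.08] meas [499.6 -73.5  88.6] F [-0.1 -0.1 -0.7] gap 61.8
((497.62725830078125, -73.61126708984375), (45.970794677734375, 70.69853973388672), 13.919122695922852) [-0.29278739  0.36956544] [35.2743739  36.36447222 37.35253466]
[ 2.44186221e-03 -5.16950076e-03  3.63111357e+01]
[-60.5274786  -79.99689058] [59.61232563 45.61678872] 12.40534728081306
```

View pics/w10.png

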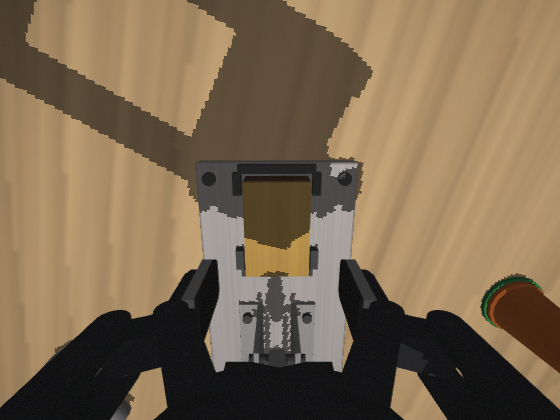

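```bash
python3 - <<'E'
from h import *
plan([559,-322.5,190],down(13.85));plan([559,-322.5,65],down(13.85))
E
```

```text
shift cm [-1.031e+01 -2.562e+01 -2.000e-02] turn [-0.13  0.    0.  ] dist 276.1866179309124
shift cm [ 2.190e+00 -2.562e+01 -2.000e-02] turn [-0.13  0.    0.  ] dist 257.17124241274684
```

Emit:
servo_tool:
  commands:
    - [[70,-4,0,0,0,0,0],[70,-8,0,0,0,0,0],[70,-11,0,0,0,0,0],[70,-12,-4,0,0,0,0],[70,-12,-9,0,0,0,0],[70,-12,-14,0,0,0,0],[70,-12,-18,0,0,0,0],[70,-12,-21,0,0,0,0]]

```text
time: 14.4
tool_pos: [547.6, -279.5, 205.1]
tcp_rot: [141.6, 89.9, 155.2]
ft_force: [-0.6, 0.0, 0.3]
finger_gap: 62.0
```

Emit:
servo_tool:
  commands:
    - [[70,0,-3,0,0,0,0],[70,0,-4.6,0,0,0,0],[70,2,-4.6,0,0,0,0],[70,4,-4.6,0,0,0,0],[70,4,-4.6,0,0,0,0],[70,4,-4.6,0,0,0,0]]

```text
time: 15.0
tool_pos: [558.4, -321.3, 165.6]
tcp_rot: [132.0, 89.8, 145.7]
ft_force: [0.7, -0.4, 0.0]
finger_gap: 62.1
```

```bash
python3 - <<'E'
from h import *
apply([-12,-21,0,0,0,0]);apply([4,-4.6,0,0,0,0]);cmp();c,p,d=wsnap('w11');X=cloud(c,d)
h=cv2.cvtColor(p,cv2.COLOR_RGB2HSV)
m=((h[...,0]<8)|(h[...,0]>172))&(h[...,1]>120)&(X[...,2]>80)&(X[...,2]<115)&(X[...,1]<-200)
print(rect(np.where(m[...,None],X,0),(500,620,-360,-304),80,115)[:2]);q=X[m];print(q.min(0),q.max(0))
plan([559,-322.5,65],down(13.85))
E
```

```text
t 15.0 meas-cmd [-0.8  0.9 -1.3] rot [-0.    0.12  0.13] meas [ 558.4 -321.3  165.6] F [ 0.7 -0.4  0. ] gap 62.1
(((557.428466796875, -318.76605224609375), (31.21370506286621, 33.5859489440918), 14.274907112121582), np.float64(98.13520781437597))
[ 534.31599025 -338.57273446   80.00190384] [ 575.92370685 -244.17812105  102.27510766]
shift cm [10.19 -0.02 -0.02] turn [-0.13  0.    0.  ] dist 101.93243984170864
```

View pics/w11.png

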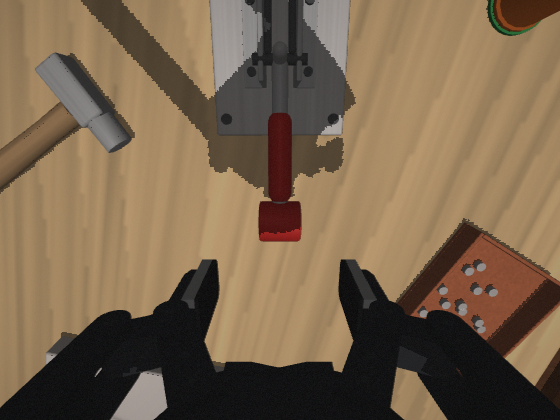

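Emit:
servo_tool:
  commands:
    - [[70,3,0.05,0,0,0,0],[70,6,0.05,0,0,0,0],[70,9,0.05,0,0,0,0],[70,10.1,0.05,0,0,0,0],[70,10.1,0.05,0,0,0,0],[150,10.1,0.05,0,0,0,0],[180,10.1,0.05,0,0,0,0],[180,10.1,0.05,0,0,0,0]]
  force: 30

```text
time: 15.85
tool_pos: [559.5, -322.7, 68.8]
tcp_rot: [-74.9, 89.8, -61.2]
ft_force: [-5.6, -0.6, 7.4]
finger_gap: 31.9
```

```bash
python3 - <<'E'
from h import *
apply([10.1,.05,0,0,0,0]);cmp();wsnap('w12')
# arc in tool axes (x down, y nest +y): relative to q=0
for q in np.linspace(0,1.56,27):
    t=.15+q;print(round(q,2),'y',round(-12*(np.cos(t)-np.cos(.15)),2),'x',round(-12*(np.sin(t)-np.sin(.15)),2))
E
```

```text
t 15.85 meas-cmd [ 0.5 -1.   2.9] rot [ 0.02 -0.04 -0.15] meas [ 559.5 -322.7   68.8] F [-5.6 -0.6  7.4] gap 31.9
0.0 y -0.0 x -0.0
0.06 y 0.13 x -0.71
0.12 y 0.3 x -1.41
0.18 y 0.51 x -2.1
0.24 y 0.77 x -2.77
0.3 y 1.06 x -3.43
0.36 y 1.39 x -4.06
0.42 y 1.76 x -4.68
0.48 y 2.17 x -5.28
0.54 y 2.61 x -5.85
0.6 y 3.08 x -6.39
0.66 y 3.59 x -6.9
0.72 y 4.13 x -7.38
0.78 y 4.69 x -7.83
0.84 y 5.28 x -8.24
0.9 y 5.89 x -8.62
0.96 y 6.53 x -8.96
1.02 y 7.18 x -9.26
1.08 y 7.85 x -9.52
1.14 y 8.54 x -9.74
1.2 y 9.24 x -9.92
1.26 y 9.94 x -10.05
1.32 y 10.66 x -10.15
1.38 y 11.38 x -10.2
1.44 y 12.1 x -10.2
1.5 y 12.81 x -10.17
1.56 y 13.53 x -10.09
```

View pics/w12.png

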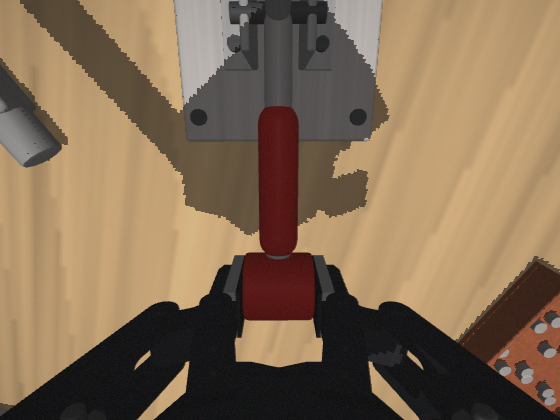

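Emit:
servo_tool:
  commands:
    - [[180,-0.7,0.13,0,0,0,0],[180,-1.4,0.3,0,0,0,0],[180,-2.1,0.5,0,0,0,0],[180,-2.8,0.8,0,0,0,0],[180,-3.4,1.05,0,0,0,0],[180,-4.1,1.4,0,0,0,0],[180,-4.7,1.75,0,0,0,0],[180,-5.3,2.2,0,0,0,0]]

```text
time: 16.7
tool_pos: [553.7, -299.5, 119.2]
tcp_rot: [110.6, 90.0, 124.3]
ft_force: [-1.3, -1.6, -3.7]
finger_gap: 31.7
```

```bash
python3 - <<'E'
from h import *
apply([-5.3,2.2,0,0,0,0]);cmp();wsnap('w13')
E
```

```text
t 16.7 meas-cmd [-0.1  0.9  0.3] rot [-0.01  0.01  0.02] meas [ 553.7 -299.5  119.2] F [-1.3 -1.6 -3.7] gap 31.7
```

View pics/w13.png

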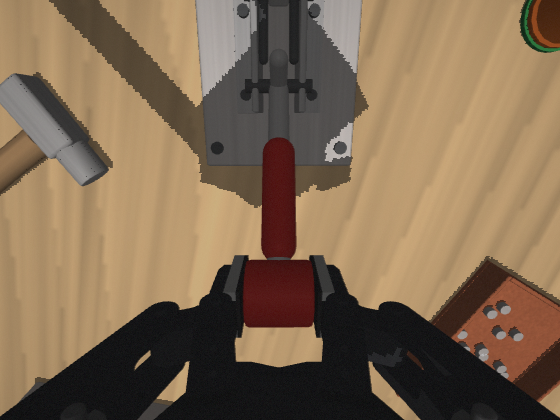

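Emit:
servo_tool:
  commands:
    - [[180,-0.55,0.45,0,0,0,0],[180,-1.1,0.9,0,0,0,0],[180,-1.6,1.4,0,0,0,0],[180,-2.1,1.95,0,0,0,0],[180,-2.55,2.5,0,0,0,0],[180,-2.95,3.1,0,0,0,0],[180,-3.35,3.7,0,0,0,0],[180,-3.7,4.35,0,0,0,0]]

```text
time: 17.55
tool_pos: [543.3, -257.1, 155.9]
tcp_rot: [122.0, 90.0, 135.8]
ft_force: [0.9, 1.4, -8.7]
finger_gap: 31.7
```

Emit:
servo_tool:
  commands:
    - [[180,-0.3,0.65,0,0,0,0],[180,-0.55,1.3,0,0,0,0],[180,-0.8,2.0,0,0,0,0],[180,-0.95,2.7,0,0,0,0],[180,-1.1,3.4,0,0,0,0],[180,-1.2,4.1,0,0,0,0],[180,-1.25,4.8,0,0,0,0],[180,-1.25,5.55,0,0,0,0]]

```text
time: 18.35
tool_pos: [530.4, -204.2, 169.3]
tcp_rot: [-74.7, 89.9, -61.0]
ft_force: [-1.6, -4.1, -2.4]
finger_gap: 31.0
```

```bash
python3 - <<'E'
from h import *
apply([-3.7,4.35,0,0,0,0]);apply([-1.25,5.55,0,0,0,0]);cmp();wsnap('w14')
E
```

```text
t 18.35 meas-cmd [ 0.1 -0.   0.8] rot [ 0.03 -0.03 -0.1 ] meas [ 530.4 -204.2  169.3] F [-1.6 -4.1 -2.4] gap 31.0
```

View pics/w14.png

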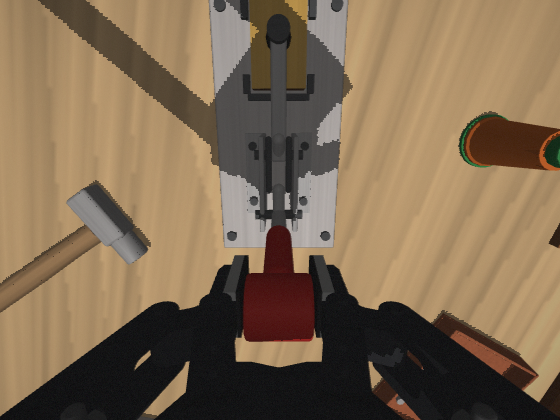

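Emit:
servo_tool:
  commands:
    - [[180,0,0.3,0,0,0,0],[180,0.0,0.6,0,0,0,0],[180,0.05,0.9,0,0,0,0],[180,0.05,1.1,0,0,0,0],[180,0.05,1.3,0,0,0,0],[180,0.05,1.4,0,0,0,0],[180,0.05,1.4,0,0,0,0]]

```text
time: 19.1
tool_pos: [527.0, -190.4, 168.4]
tcp_rot: [-68.2, 90.0, -54.5]
ft_force: [-4.1, -3.4, -0.1]
finger_gap: 31.6
```

```bash
python3 - <<'E'
from h import *
apply([.05,1.4,0,0,0,0]);cmp();c,p,d=wsnap('w15')
from bench import r
c=r.calibration('scene');p,d=r.snapshot('scene');np.savez('s1.npz',p=p,d=d,**c)
X=cloud(c,d);n=np.array([497.8,-73.6]);a=np.radians(13.85);M=np.array([[np.cos(a),-np.sin(a)],[np.sin(a),np.cos(a)]]);L=(X[...,:2]-n)@M
h=cv2.cvtColor(p,cv2.COLOR_RGB2HSV);m=((h[...,0]<8)|(h[...,0]>172))&(h[...,1]>120)&(abs(L[...,0])<40)&(abs(L[...,1]+130)<80)&(X[...,2]>60)
q=np.c_[L[m],X[m][:,2]];
for lo in range(60,210,15):
    k=q[(q[:,2]>=lo)&(q[:,2]<lo+15)]
    if len(k):print(lo,len(k),k.min(0).round(),k.max(0).round())
cv2.imwrite('pics/s1.png',cv2.resize(p[100:240,140:300,::-1],None,fx=4,fy=4))
E
```

```text
t 19.1 meas-cmd [0.1 0.2 0.5] rot [ 0.   -0.01 -0.02] meas [ 527.  -190.4  168.4] F [-4.1 -3.4 -0.1] gap 31.6
105 6 [   4. -141.  108.] [   9. -126.  118.]
120 9 [   2. -138.  123.] [   9. -127.  135.]
135 8 [   0. -138.  136.] [  10. -127.  144.]
180 11 [ -12. -121.  184.] [   6. -114.  195.]
195 17 [ -13. -125.  195.] [  14. -110.  205.]
```

View pics/w15.png

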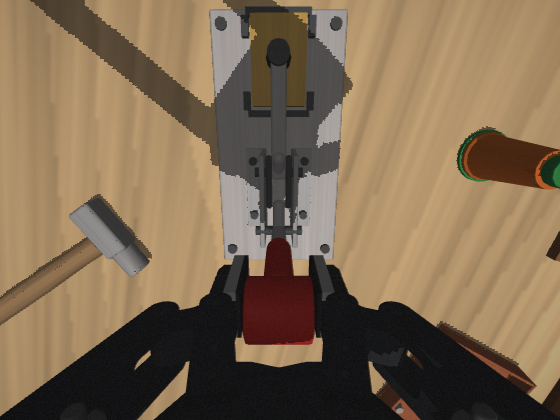

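View pics/s1.png

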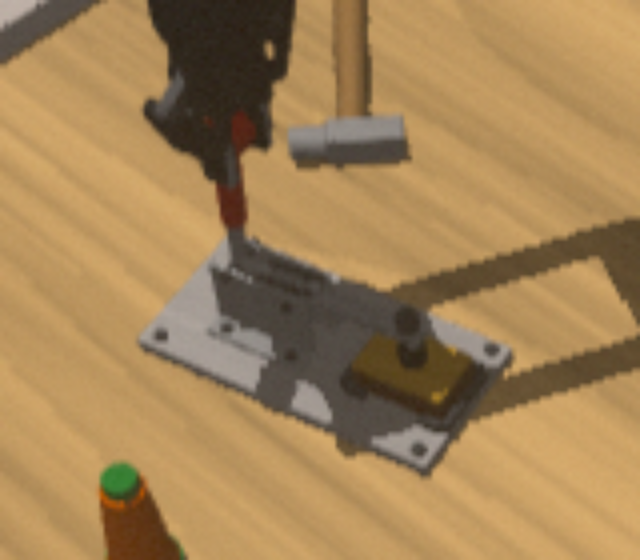

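Emit:
servo_tool:
  commands:
    - [[180,0.02,0.2,0,0,0,0],[180,0.05,0.4,0,0,0,0],[180,0.07,0.6,0,0,0,0],[180,0.07,0.6,0,0,0,0]]

```text
time: 19.6
tool_pos: [525.6, -184.4, 167.5]
tcp_rot: [178.7, 90.0, -167.6]
ft_force: [-4.8, -2.9, 1.6]
finger_gap: 31.4
```

```bash
python3 - <<'E'
from h import *
apply([.07,.6,0,0,0,0]);cmp();c,p,d=wsnap('w16')
E
```

```text
t 19.6 meas-cmd [0.  0.4 0.3] rot [-0.  0.  0.] meas [ 525.6 -184.4  167.5] F [-4.8 -2.9  1.6] gap 31.4
```

View pics/w16.png

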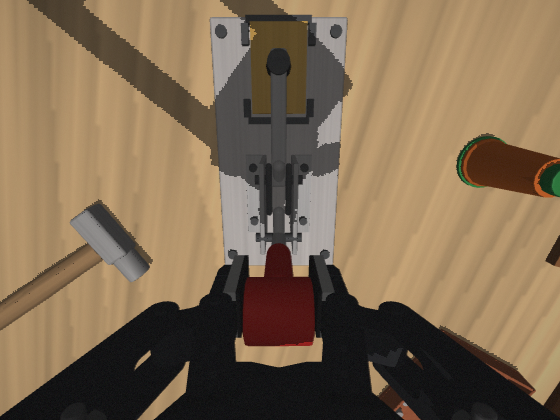

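```bash
python3 - <<'E'
from h import *
from scipy.optimize import least_squares
n=np.array([497.8,-73.6]);a=np.radians(13.85);M=np.array([[np.cos(a),-np.sin(a)],[np.sin(a),np.cos(a)]])
for nm in ('w12','w13','w14','w15','w16'):
    c=load(nm);p=c['p'];X=cloud(c,c['d']);L=(X[...,:2]-n)@M
    h=cv2.cvtColor(p,cv2.COLOR_RGB2HSV);m=((h[...,0]<8)|(h[...,0]>172))&(h[...,1]>120)&(abs(L[...,0])<14)&(abs(L[...,0])>9)&(X[...,2]>60)
    v,u=np.mgrid[:420,:560];m&=(v>240)&(v<360)&(c['d']>0)
    q=np.c_[L[m][:,1],X[m][:,2]]
    f=least_squares(lambda s:np.hypot(q[:,0]-s[0],q[:,1]-s[1])-16,[q[:,0].mean(),q[:,1].mean()-10],loss='soft_l1')
    y,z=f.x;print(nm,len(q),f.x.round(1),'rms',np.sqrt((f.fun**2).mean()).round(2),'theta-.15',round(np.arctan2(z-66,-(y+138))-.15,3),'rad',np.hypot(z-66,y+138).round(1))
E
```

```text
w12 1519 [-256.8   84.2] rms 0.6 theta-.15 0.002 rad 120.1
w13 1485 [-237.1  134.1] rms 0.7 theta-.15 0.452 rad 120.2
w14 1531 [-145.4  186.1] rms 2.01 theta-.15 1.359 rad 120.4
w15 1546 [-132.3  186.2] rms 1.8 theta-.15 1.468 rad 120.4
w16 1527 [-126.5  185.9] rms 1.24 theta-.15 1.516 rad 120.4
```

Emit:
servo_tool:
  commands:
    - [[180,0,0.1,0,0,0,0],[180,0.02,0.2,0,0,0,0],[180,0.02,0.2,0,0,0,0],[180,0.02,0.2,0,0,0,0],[180,0.02,0.2,0,0,0,0],[180,0.02,0.2,0,0,0,0],[180,0.02,0.2,0,0,0,0],[180,0.02,0.2,0,0,0,0]]

```text
time: 20.45
tool_pos: [525.5, -184.0, 167.4]
tcp_rot: [-78.6, 89.9, -65.0]
ft_force: [-1.6, -9.4, -1.8]
finger_gap: 31.4
```

Emit:
servo_tool:
  commands:
    - [[180,0,0,0,0,0,0],[180,0,0,0,0,0,0],[180,0,0,0,0,0,0],[180,0,0,0,0,0,0],[180,0,0,0,0,0,0],[180,0,0,0,0,0,0],[180,0,0,0,0,0,0],[180,0,0,0,0,0,0]]

```text
time: 21.25
tool_pos: [525.5, -184.1, 167.4]
tcp_rot: [-78.9, 89.9, -65.2]
ft_force: [-1.3, -9.2, -1.8]
finger_gap: 31.3
```

Emit:
servo_tool:
  commands:
    - [[180,0,0,0,0,0,0],[180,0,0,0,0,0,0],[180,0,0,0,0,0,0],[180,0,0,0,0,0,0],[180,0,0,0,0,0,0],[180,0,0,0,0,0,0],[180,0,0,0,0,0,0],[180,0,0,0,0,0,0]]

```text
time: 22.05
tool_pos: [525.5, -184.0, 167.4]
tcp_rot: [-79.6, 89.9, -65.9]
ft_force: [-1.0, -10.0, -1.9]
finger_gap: 30.9
```

```bash
cat >> h.py <<'E'
def knob(nm):
    from scipy.optimize import least_squares
    n=np.array([497.8,-73.6]);a=np.radians(13.85);M=np.array([[np.cos(a),-np.sin(a)],[np.sin(a),np.cos(a)]])
    c=load(nm);p=c['p'];X=cloud(c,c['d']);L=(X[...,:2]-n)@M
    h=cv2.cvtColor(p,cv2.COLOR_RGB2HSV);m=((h[...,0]<8)|(h[...,0]>172))&(h[...,1]>120)&(abs(L[...,0])<14)&(abs(L[...,0])>9)&(X[...,2]>60)
    v,u=np.mgrid[:420,:560];m&=(v>200)&(v<360)&(c['d']>0)
    q=np.c_[L[m][:,1],X[m][:,2]]
    f=least_squares(lambda s:np.hypot(q[:,0]-s[0],q[:,1]-s[1])-16,[q[:,0].mean(),q[:,1].mean()-10],loss='soft_l1')
    y,z=f.x;t=np.arctan2(z-66,-(y+138))-.15;print(nm,len(q),f.x.round(1),'rms',np.sqrt((f.fun**2).mean()).round(2),'q',round(t,3),'rad',np.hypot(z-66,y+138).round(1))
    return y,z,t
E
python3 - <<'E'
from h import *
apply([.02,.2,0,0,0,0]);cmp();c,p,d=wsnap('w17');y,z,t=knob('w17')
X=cloud(c,d);L=X[...,:2]
m=(X[...,2]>32)&(X[...,2]<40)&(abs(X[...,0]-498)<45)&(abs(X[...,1]+73)<45);print(cv2.minAreaRect(X[m][:,:2].astype(np.float32)),np.median(X[m][:,2]))
for q in np.arange(1.52,-.06,-.08):
    th=.15+q;print(round(q,2),'y',round(-12*np.cos(th)+12*np.cos(1.67),2),'x',round(-12*np.sin(th)+12*np.sin(1.67),2))
E
```

```text
t 22.05 meas-cmd [ 0.4 -1.2  0.4] rot [ 0.04 -0.03 -0.15] meas [ 525.5 -184.   167.4] F [ -1.  -10.   -1.9] gap 30.9
w17 1532 [-126.2  185.8] rms 1.28 q 1.519 rad 120.4
((497.7083740234375, -73.51025390625), (46.137664794921875, 69.90467071533203), 13.859367370605469) 36.261839683664164
1.52 y 0.0 x 0.0
1.44 y -0.96 x -0.06
1.36 y -1.92 x -0.04
1.28 y -2.87 x 0.06
1.2 y -3.82 x 0.23
1.12 y -4.74 x 0.48
1.04 y -5.65 x 0.8
0.96 y -6.52 x 1.19
0.88 y -7.37 x 1.65
0.8 y -8.17 x 2.18
0.72 y -8.93 x 2.77
0.64 y -9.63 x 3.42
0.56 y -10.29 x 4.12
0.48 y -10.88 x 4.87
0.4 y -11.42 x 5.67
0.32 y -11.89 x 6.51
0.24 y -12.29 x 7.38
0.16 y -12.62 x 8.28
0.08 y -12.87 x 9.21
-0.0 y -13.05 x 10.15
```

Emit:
servo_tool:
  commands:
    - [[180,0,0,0,0,0,0],[180,-0.05,-1,0,0,0,0],[180,-0.05,-2,0,0,0,0],[180,0.05,-3,0,0,0,0],[180,0.2,-3.9,0,0,0,0],[180,0.45,-4.8,0,0,0,0],[180,0.8,-5.7,0,0,0,0],[180,1.2,-6.6,0,0,0,0]]

```text
time: 22.9
tool_pos: [541.2, -247.8, 157.8]
tcp_rot: [-59.1, 89.9, -45.4]
ft_force: [-11.4, -2.7, 15.4]
finger_gap: 31.6
```

```bash
python3 - <<'E'
from h import *
apply([1.2,-6.6,0,0,0,0]);cmp();wsnap('w18');knob('w18')
E
```

```text
t 22.9 meas-cmd [ 0.5 -0.9  2.8] rot [ 0.02 -0.06 -0.11] meas [ 541.2 -247.8  157.8] F [-11.4  -2.7  15.4] gap 31.6
w18 1563 [-188.1  175.4] rms 4.18 q 0.991 rad 120.3
```

Emit:
servo_tool:
  commands:
    - [[180,0.4,-0.85,0,0,0,0],[180,0.95,-1.65,0,0,0,0],[180,1.55,-2.4,0,0,0,0],[180,2.2,-3.1,0,0,0,0],[180,2.9,-3.8,0,0,0,0],[180,3.65,-4.4,0,0,0,0],[180,4.45,-4.9,0,0,0,0],[180,5.3,-5.4,0,0,0,0]]

```text
time: 23.75
tool_pos: [554.6, -302.2, 104.9]
tcp_rot: [-69.0, 89.7, -55.4]
ft_force: [-7.4, -8.4, 10.8]
finger_gap: 31.4
```

```bash
python3 - <<'E'
from h import *
apply([5.3,-5.4,0,0,0,0]);cmp();wsnap('w19');y,z,t=knob('w19')
for q in (.24,.16,.08,0,-.02): print(q,'y',(-138-120*np.cos(.15+q)-y)/10,'x',-(66+120*np.sin(.15+q)-z)/10)
E
```

```text
t 23.75 meas-cmd [ 1.  -2.8  2.9] rot [ 0.06 -0.11 -0.3 ] meas [ 554.6 -302.2  104.9] F [-7.4 -8.4 10.8] gap 31.4
w19 1583 [-243.9  122.9] rms 3.45 q 0.343 rad 120.2
0.24 y -0.5131971622444752 x 1.131689544951594
0.16 y -0.8422912825852791 x 2.0332468891082085
0.08 y -1.0982851840212162 x 2.9582202440072694
0 y -1.2795413791892258 x 3.90069293674634
-0.02 y -1.313031168534178 x 4.138340814993192
```

Emit:
servo_tool:
  commands:
    - [[180,0.8,-0.35,0,0,0,0],[180,1.6,-0.65,0,0,0,0],[180,2.4,-0.85,0,0,0,0],[180,3.1,-1.0,0,0,0,0],[180,3.5,-1.05,0,0,0,0],[180,3.7,-1.05,0,0,0,0],[180,3.7,-1.05,0,0,0,0]]

```text
time: 24.5
tool_pos: [557.2, -312.8, 67.2]
tcp_rot: [-70.8, 89.6, -57.1]
ft_force: [-3.8, -13.3, 3.8]
finger_gap: 31.5
```

```bash
python3 - <<'E'
from h import *
apply([3.7,-1.05,0,0,0,0]);cmp();wsnap('w20');y,z,t=knob('w20')
E
```

```text
t 24.5 meas-cmd [ 1.1 -3.2  2.1] rot [ 0.08 -0.12 -0.33] meas [ 557.2 -312.8   67.2] F [ -3.8 -13.3   3.8] gap 31.5
w20 1574 [-256.6   84.3] rms 4.49 q 0.003 rad 120.0
```

Emit:
servo_tool:
  commands:
    - [[70,0,-0.3,0,0,0,0],[70,0,-0.3,0,0,0,0],[70,0,-0.3,0,0,0,0],[70,-2,-0.3,0,0,0,0],[70,-6,-0.3,0,0,0,0],[70,-10,-0.3,0,0,0,0],[70,-14,-0.3,0,0,0,0],[70,-14,-0.3,0,0,0,0]]

```text
time: 25.35
tool_pos: [560.2, -313.5, 213.1]
tcp_rot: [-44.0, 89.3, -30.2]
ft_force: [1.3, -0.3, 0.7]
finger_gap: 62.1
```

Emit:
servo_tool:
  commands:
    - [[70,-3,2,0,0,0,0],[70,-6,5,0,0,0,0],[70,-9,8,0,0,0,0],[70,-9,11,0,0,0,0],[70,-9,11,0,0,0,0],[70,-9,11,0,0,0,0]]

```text
time: 25.95
tool_pos: [530.8, -204.5, 294.6]
tcp_rot: [85.8, 90.0, 99.6]
ft_force: [0.5, -0.1, -0.9]
finger_gap: 62.0
```

```bash
python3 - <<'E'
from h import *
from bench import r
apply([-14,-.3,0,0,0,0]);apply([-9,11,0,0,0,0]);cmp();c,p,d=wsnap('w21')
X=cloud(c,d);h=cv2.cvtColor(p,cv2.COLOR_RGB2HSV)
m=(h[...,0]>12)&(h[...,0]<35)&(h[...,1]>100)&(X[...,2]>28)&(X[...,2]<45)&(abs(X[...,0]-498)<60)&(abs(X[...,1]+73)<60);R=cv2.minAreaRect(X[m][:,:2].astype(np.float32));print(R,np.median(X[m][:,2]))
knob('w21') if 1 else 0
p,d=r.snapshot('top');cv2.imwrite('pics/t2.png',p[:,:,::-1])
p,d=r.snapshot('scene');cv2.imwrite('pics/s2.png',p[:,:,::-1])
E
```

```text
t 25.95 meas-cmd [ 0.1  1.2 -0.4] rot [-0.1  -0.    0.01] meas [ 530.8 -204.5  294.6] F [ 0.5 -0.1 -0.9] gap 62.0
((497.7480773925781, -73.39603424072266), (45.572914123535156, 69.96308898925781), 13.910643577575684) 36.265137020425584
w21 198 [-257.    84.5] rms 0.67 q 0.004 rad 120.5
```

View pics/w21.png

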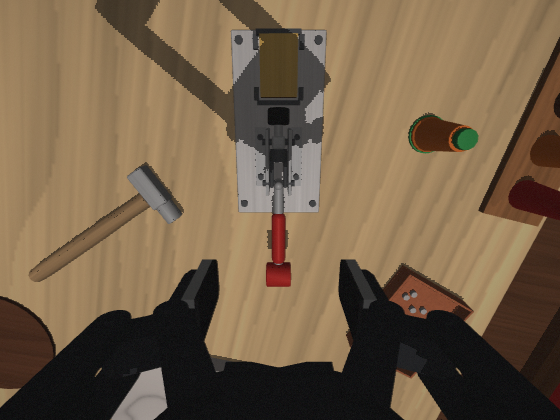

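View pics/s2.png

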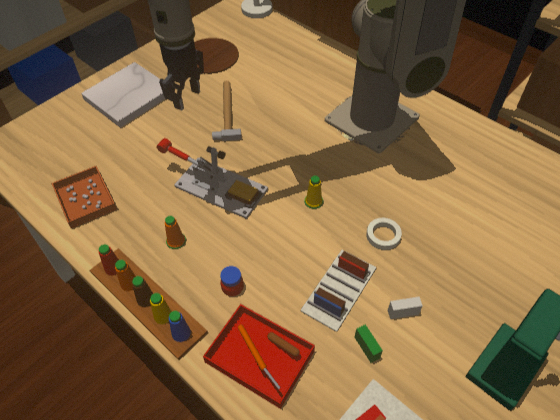

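All good: block brass-up in the nest, handle open, everything else in place. Handing in.

```bash
python3 -c "
from bench import r
print(r.hand_in())"
```

```text
the job is handed in; nothing more can be done
None
```

I handed the job in at about 26 s of the 70 s allowed. The brass block is in the nest with its brass face up, and the clamp is open again.

**What I did:**
1. I lifted the brass block out of the rack's middle slot, stood it on the bare bench and pushed it over so it lay brass face up.
2. I gripped it again across its width and set it in the nest.
3. I pinched the red knob, led the handle over centre to its stop, held it there for about 2.4 s, then led it fully back open.

**Last checks:**
- **Block:** its centre is within about 1 mm of the nest centre. It is aligned to within about 0.1°. Its top is at 36 mm, 24 mm over the nest floor, and it lay level when I put it in.
- **Handle:** the camera put it at about 1.52 rad while clamped, with about 10 N against the stop. At the end it was at about 0.00 rad.
- **Surroundings:** in the last pictures the other blocks, the spools, the jar and the tape look unmoved, though I only compared them by eye. The gripper was clear of everything.

**Not confirmed or disagreeing:**
- **Pad:** I could not read how far it was pushed in. The picture only showed the pad on the block.
- **Cameras:** the top and scene views disagreed by about 4 mm, so I used the wrist camera's depth for the fine positions.
- **Knob while opening:** the fit to its shape was rougher on the way back (3–4 mm) because the fingers got in the way. After I let go it was clean (0.7 mm).

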